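# Fill the chocolate gift box

## Robot

A 6-joint arm with a two-finger parallel gripper is mounted at the origin on the work surface. World frame = base frame: x ahead of the robot, y to its left, z up, the work surface at z = 0. Lengths are in mm, angles in rad, forces in N, time in s.
With the tool pointing down it reaches from about 400 to 925 mm from the base axis. Payload 12.5 kg.
Tool frame: the origin (TCP) lies midway between the tips of the shut fingers; the grasp point (between the pads) lies 19 mm behind it; z points along the fingers, y is the line along which they close (so a half turn about z gives the same grasp; the last joint's range is limited). The gripper opens to 95 mm and grips with 3 to 60 N. Pads are 20 mm wide; open, the fingers measure 119 mm over their backs; the gripper's body (75 mm by 180 mm) begins 59 mm behind the grasp point.
Start: joints at [1.162, 0.491, 1.559, -0, 1.092, -0.106], TCP at [186.354, 596.589, 214.661] pointing down, gripper open.
Joint ranges: [-3.1, 3.1], [-0.84, 2.19], [0.05, 2.79], [-1.13, 4.28], [0.06, 2.93], [-2.69, 2.69]. Speed limits (rad/s): [2.22, 2.22, 2.79, 3.14, 3.14, 3.14].

## Interface

Orientations are given as [roll, pitch, yaw] about the fixed x, y, z axes, in that order (R = Rz(yaw) Ry(pitch) Rx(roll)).
In Python, from cell import state, read_camera, camera_info, env gives the robot as it stands.
- The arm moves only by the tool move_arm, never from a script. Its argument "commands" is a list of rows, each a list of 3 entries, a list of its own where there are three numbers: the shift along the world's x, y, z in cm, then the turn, a rotation vector about the world's x, y, z in degrees, then the opening, from 0 (shut) to 1 (fully open). A call has 1 to 10 rows; each row shifts and turns the commanded pose from where the row before left it; what a row does not reach is not made up. A row lasts 1/10 s, in which the tool goes at most 50 mm and 8.59 degrees, less where a joint would pass 70% of its speed; a pose out of reach is approached as far as the arm can. A call with a gripper value outside its range is refused whole. The fingers move at their own pace and stop on an object; the grip force is fixed at half the most. Time passes only in rows, so rows that do not move let the fingers close. It gives the time, the measured TCP pose, the force, the opening and the grip force at its end, in the units of the state.
- state(): the state, without advancing time (a new reading comes with each control period).
- read_camera(name): name is "side" or "top" or "wrist"; returns the picture (420x560x3 uint8, blue, green, red); there is no depth.
- camera_info(name): a dict with "K" (3x3 intrinsics, pixels), "cam_to_world" (4x4, takes a point from camera to world coordinates). Camera axes: x right, y down, z forward; pixel columns grow to the right and rows downward; lengths in mm; the calibration is good to about 2 mm. A picture is of the moment at which its call begins: read the wrist's pose just before it. camera_info takes no time and is no camera call; for the wrist camera it gives the pose at the moment of the call.
- env.job_done(): hands the job in; it is judged then, once.
The state is a dict: "t": time; "joints": joint angles; "qvel": joint speeds; "tau": joint torques, N m; "eef_pos": TCP position; "tcp_rot": TCP orientation; "ft_force": force on the tool from outside, world axes, zero at the start; "moment": the same for the moment, N m; "opening": opening from 0.0 (shut) to 1.0 (fully open); "grip_force": force on a finger pad.
Only numpy, scipy, OpenCV 4.12 (cv2) and the standard library are available. Lean on these libraries where they do the work, as an engineer would, in place of code of your own. Each camera call takes 0.05 s, during which the arm holds its last target. There are 200 camera calls.

## Task

Fill the open gift box with the four whole chocolates from the wooden board: the large round one, the small round one, the square and the bar, each standing upright and flat on the floor of the recess of its own shape and size. Leave the two broken chocolates, the half round and the square with a missing corner, where they are on the board.

Things in the scene. Friction and masses are not known exactly. Their poses are not given: they have to be found in the camera images.
- round_piece_mid (a point): Large round whole chocolate: a drum 46 mm in diameter, a small disc mark on top. Dark chocolate, 32 mm high, upright on the board. The point is its centre, 16 mm above its underside; z points up. The board, fixed, is wood, 290 x 290 mm, its top 8 mm above the counter.
- small_piece_mid (a point): Small round whole chocolate: a drum 28 mm in diameter, a small disc mark on top. Dark chocolate, 32 mm high, upright on the board. The point is its centre, 16 mm above its underside; z points up. A steel ring, an amber jar and a brass weight, up to 45 mm tall, stand among the chocolates; all nine are at least 75 mm apart, centre to centre.
- square_piece_mid (a point): Square whole chocolate: 42 x 42 mm, three stripes on top. Dark chocolate, 32 mm high, upright on the board. The point is its centre, 16 mm above its underside; x and y run along its sides, z up.
- bar_piece_mid (a point): Oblong whole chocolate bar: 60 mm (along its x) by 28 mm (along its y), four stripes across the top. Dark chocolate, 32 mm high, upright on the board. The point is its centre, 16 mm above its underside; z points up. Grip it across its 28 mm width.
- broken_round_mid (a point): Broken look-alike: half of a large round chocolate, a half disc 46 mm long (along y) and 23 mm wide (along x), 32 mm high, dark, on the board. The point is about its middle, 16 mm above its underside. Stays where it is.
- broken_square_mid (a point): Broken look-alike: a 42 x 42 mm square chocolate with one quarter (its +x +y corner) snapped off, L-shaped from above, 32 mm high, dark, on the board. The point is the centre of the full square, 16 mm above its underside. Stays where it is.
- round_seat_floor (a point): Large round recess in the gift box, 62 mm in diameter, 5 mm deep. The point is the centre of its brown floor, 8 mm above the counter; the cream liner around it is 88 x 88 mm, its top 5 mm above the floor. x and y run along the liner's edges, z up.
- small_seat_floor (a point): Small round recess in the gift box, 44 mm in diameter, 5 mm deep. The point is the centre of its brown floor, 8 mm above the counter; the cream liner around it is 88 x 88 mm, its top 5 mm above the floor. x and y run along the liner's edges, z up.
- square_seat_floor (a point): Square recess in the gift box, 58 x 58 mm, 5 mm deep. The point is the centre of its brown floor, 8 mm above the counter; the cream liner around it is 88 x 88 mm, its top 5 mm above the floor. x and y run along the liner's edges, z up.
- bar_seat_floor (a point): Oblong recess in the gift box, 76 mm (along x) by 44 mm (along y), 5 mm deep. The point is the centre of its brown floor, 8 mm above the counter; the cream liner around it is 88 x 88 mm, its top 5 mm above the floor. x and y run along the liner's edges, z up. The box is black, fixed, 188 mm square, holds four such liners in any arrangement; its wall is 14 mm high, 5 mm thick.
There are look-alikes about, which are no part of the job. What is shaped like the part that bears square_piece_mid but purple is not meant.

How it is judged (in metres and radians):
At the end, for the whole second after the job is handed in: Each whole chocolate stands upright (tilt under 0.1 rad) and at rest on the floor of its own recess, its centre within 12 mm of the recess's centre seen from above; both broken chocolates lie still within 30 mm of where they began (horizontal distance between round_piece_mid and round_seat_floor below 0.012 m and z of round_piece_mid in the frame of round_seat_floor between 0.012 and 0.0185 m and angle between each of round_piece_mid, small_piece_mid, square_piece_mid, bar_piece_mid's own z axis and vertical below 0.1 rad and linear speed of each of round_piece, small_piece, square_piece, bar_piece, broken_round, broken_square below 0.02 m/s and horizontal distance between small_piece_mid and small_seat_floor below 0.012 m and z of small_piece_mid in the frame of small_seat_floor between 0.012 and 0.0185 m and horizontal distance between square_piece_mid and square_seat_floor below 0.012 m and z of square_piece_mid in the frame of square_seat_floor between 0.012 and 0.0185 m and horizontal distance between bar_piece_mid and bar_seat_floor below 0.012 m and z of bar_piece_mid in the frame of bar_seat_floor between 0.012 and 0.0185 m and distance of each of broken_round_mid, broken_square_mid from where it was at the start of the episode below 0.03 m); the robot touches nothing.
It fails at once if a broken chocolate is carried off (more than 60 mm from its start) (distance of any of broken_round_mid, broken_square_mid from where it was at the start of the episode above 0.06 m).
It also fails if it takes over 102 s, if anything falls off the work surface, if the arm or the gripper's body presses on something with over 40 N, if the wrist force passes 120 N, or if a joint passes its speed limit or range.

## Working session

There is one attempt and no reset: what is moved stays moved. The work goes in short steps, Python scripts to look and compute and a tool call to move; the robot and the scene stay as the last step left them, time stands still between calls to the robot, and variables do not carry over. Pictures are saved under pics/ and viewed, at most 14 in all, crops included, and the job is handed in when it is done.

Besides the shell and the picture viewer there is one more tool, called as name([rows], argument=value, ...), one row to a line, values as JSON. move_arm: Moves the arm, as the interface text tells. Its arguments: {"type":"object","properties":{"commands":{"type":"array"}},"required":["commands"]}

```bash
ls; mkdir -p pics
python3 - <<'E'
from cell import *
import cv2,numpy as np
for n in("top","side"):
    cv2.imwrite(f"pics/{n}0.png",read_camera(n)); c=camera_info(n); print(n,np.round(c["K"],1).tolist(),np.round(c["cam_to_world"],3).tolist())
print(state())
E
```

```text
pics
top [[514.8, 0.0, 283.8], [0.0, 514.8, 217.9], [0.0, 0.0, 1.0]] [[-0.015, -0.992, 0.127, 420.336], [-1.0, 0.014, -0.012, 5.52], [0.01, -0.127, -0.992, 992.096], [0.0, 0.0, 0.0, 1.0]]
side [[428.5, 0.0, 278.5], [0.0, 428.5, 205.3], [0.0, 0.0, 1.0]] [[0.975, -0.169, 0.148, 388.339], [-0.224, -0.733, 0.643, -561.52], [-0.0, -0.659, -0.752, 720.837], [0.0, 0.0, 0.0, 1.0]]
{'t': 0.1, 'joints': array([ 1.16239295e+00,  4.91468812e-01,  1.55939381e+00,  2.34181362e-05,
        1.09169288e+00, -1.05587400e-01]), 'qvel': array([ 6.78780093e-05, -2.76313927e-03, -1.88013487e-03, -1.63163742e-04,
       -7.55378733e-05, -7.45993608e-04]), 'tau': array([ 2.49443648e-03, -6.13620687e+01, -2.58605146e+01,  6.94087031e-02,
        4.69418638e-02, -1.74503816e-05]), 'eef_pos': array([186.26010335, 596.37482349, 214.13728638]), 'tcp_rot': array([-3.14063736e+00, -1.22131218e-04,  2.83876582e+00]), 'ft_force': array([-0.52097192,  0.04159273, -0.39612643]), 'moment': array([ 0.01656166, -0.04658912, -0.01705633]), 'grip_force': 0.0, 'opening': 0.9962094987844363}
```

View pics/top0.png

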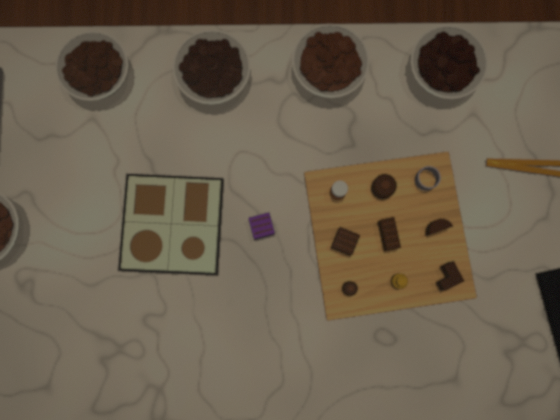

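View pics/side0.png

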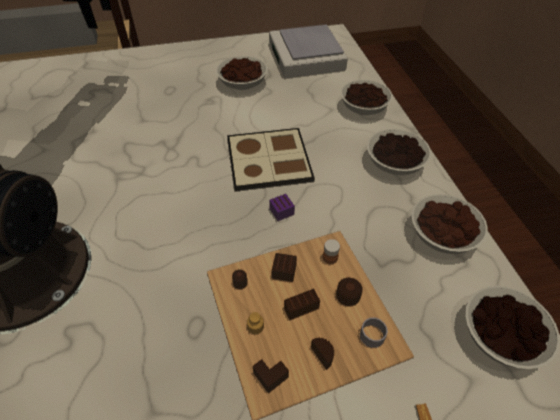

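The top picture shows the box at about (171,225): square seat (150,200), bar seat (196,202), round (146,246), small (193,248). On the board are the large round (384,186), square (345,241), bar (389,234) and small round (349,288). The half round (438,228) and the L-shaped square (450,277) stay, and the purple decoy is at (262,226).

```bash
cat > h.py <<'E'
from cell import *
import cv2,numpy as np
def ray(c,uv,z):
    uv=np.atleast_2d(np.asarray(uv,float)); d=np.c_[uv,np.ones(len(uv))]@np.linalg.inv(c["K"]).T
    T=np.asarray(c["cam_to_world"]); d=d@T[:3,:3].T; o=T[:3,3]
    return (o+d*((z-o[2])/d[:,2])[:,None])[:,:2]
def blobs(m,c,z,amin,cond=lambda u,v:True):
    for k in cv2.findContours(m.astype(np.uint8),cv2.RETR_EXTERNAL,cv2.CHAIN_APPROX_NONE)[0]:
        if cv2.contourArea(k)<amin: continue
        M=cv2.moments(k);u,v=M['m10']/M['m00'],M['m01']/M['m00']
        if not cond(u,v): continue
        w=ray(c,k[:,0],z).astype(np.float32); r=cv2.minAreaRect(w)
        M=cv2.moments(w.reshape(-1,1,2))
        print("px",np.round([u,v],1),"cen",np.round([M['m10']/M['m00'],M['m01']/M['m00']],1),"rect",np.round(r[0],1),np.round(r[1],1),round(r[2],1),"area",int(cv2.contourArea(w)))
E
python3 - <<'E'
from h import *
im=cv2.imread("pics/top0.png");c=camera_info("top");g=im.max(2)
for p in [(384,180),(345,241),(389,234),(325,200),(400,210),(150,200),(146,246),(135,180),(349,288)]: print(p,im[p[1],p[0]])
print("pieces z24");blobs(g<85,c,24,40,lambda u,v:305<u<475 and 152<v<320)
hsv=cv2.cvtColor(im,cv2.COLOR_BGR2HSV)
m=np.zeros(g.shape,bool);m[178:272,124:220]=1
print("seats z11");blobs((hsv[...,1]>95)&(g>60)&m,c,11,100)
print("box z14");blobs((g<80),c,14,1500,lambda u,v:110<u<230 and 165<v<280)
E
```

```text
(384, 180) [24 35 57]
(345, 241) [25 39 59]
(389, 234) [18 29 50]
(325, 200) [ 57  95 125]
(400, 210) [ 56  95 124]
(150, 200) [38 61 83]
(146, 246) [37 62 84]
(135, 180) [ 95 122 124]
(349, 288) [28 42 66]
pieces z24
px [349.3 288.1] cen [ 410.7 -126.2] rect [ 410.8 -126.7] [28.2 25.9] 89.1 area 592
px [448.9 276.4] cen [ 429.6 -314. ] rect [ 430.7 -309.1] [44.4 51.3] 25.0 area 1673
px [344.6 241.4] cen [ 498.1 -120.1] rect [ 498.  -119.8] [43.3 46.6] 66.5 area 1833
px [437.  226.4] cen [ 524.1 -296.5] rect [ 525.1 -296.3] [24.5 55. ] 17.5 area 993
px [388.4 234.1] cen [ 510.9 -203.6] rect [ 510.6 -203.6] [61.9 34.8] 10.5 area 1941
px [334.9 196.5] cen [ 584.2 -104.1] rect [ 584.8 -104.2] [27.3 14.8] 62.2 area 179
px [383.2 186.6] cen [ 602.3 -197.4] rect [ 602.4 -197. ] [44.6 51.2] 43.2 area 1806
px [420.3 184.8] cen [ 604.7 -268.6] rect [ 607.1 -268.7] [39.7 19. ] 36.2 area 280
px [433.2 173.1] cen [ 627.3 -294.7] rect [ 626.1 -294.2] [38.2 19.1] 36.1 area 325
seats z11
px [192.6 247.7] cen [491.3 168.2] rect [491.2 168. ] [39.5 39.9] 44.8 area 1254
px [145.9 245.7] cen [496.4 257. ] rect [496.7 256.8] [59.2 57. ] 0.9 area 2623
px [149.5 199.5] cen [585.4 251.7] rect [585.4 251.6] [56.1 56.2] 86.5 area 2927
px [195.7 201.7] cen [580.1 162.8] rect [580.  162.8] [41.9 73.9] 86.5 area 2872
box z14
px [171.2 224.5] cen [537.4 208.7] rect [537.4 208.7] [189.2 188.5] 86.6 area 34845
```

The blob sizes match the given ones, so I'm heading for the large round piece.

move_arm([
  [[2.08,-3.97,0],[0,0,1.4],0.7],
  [[2.08,-3.97,0],[0,0,1.4],0.7],
  [[2.08,-3.97,0],[0,0,1.4],0.7],
  [[2.08,-3.97,0],[0,0,1.4],0.7],
  [[2.08,-3.97,0],[0,0,1.4],0.7],
  [[2.08,-3.97,0],[0,0,1.4],0.7],
  [[2.08,-3.97,0],[0,0,1.4],0.7],
  [[2.08,-3.97,0],[0,0,1.4],0.7],
  [[2.08,-3.97,0],[0,0,1.4],0.7],
  [[2.08,-3.97,0],[0,0,1.3],0.7],
])

```text
t: 1.1
eef_pos: [394.8, 197.9, 214.7]
tcp_rot: [3.141, -0.0, 3.083]
ft_force: [0.7, -0.0, 0.1]
opening: 0.699
grip_force: 0.0
```

move_arm([
  [[2.08,-3.97,0],[0,0,0],0.7],
  [[2.08,-3.97,0],[0,0,0],0.7],
  [[2.08,-3.97,0],[0,0,0],0.7],
  [[2.08,-3.97,0],[0,0,0],0.7],
  [[2.08,-3.97,-1],[0,0,0],0.7],
  [[2.08,-3.97,-1],[0,0,0],0.7],
  [[2.08,-3.97,-1],[0,0,0],0.7],
  [[2.08,-3.97,-1],[0,0,0],0.7],
  [[2.08,-3.97,0],[0,0,0],0.7],
  [[0,0,0],[0,0,0],0.7],
])

```text
t: 2.1
eef_pos: [583.1, -162.0, 173.5]
tcp_rot: [-3.141, 0.0, 3.078]
ft_force: [-0.1, 1.6, -0.6]
opening: 0.696
grip_force: 0.0
```

Run:
```python
from h import *
c=camera_info("wrist");im=read_camera("wrist");cv2.imwrite("pics/w1.png",im)
print(np.round(c["cam_to_world"],2).tolist(),c["K"][0][0])
g=im.max(2)
blobs(g<80,c,24,500); print('at top');blobs(g<80,c,40,500)
```

```text
[[0.06, 0.96, 0.26, 509.94], [1.0, -0.06, -0.02, -158.62], [-0.0, 0.27, -0.96, 343.39], [0.0, 0.0, 0.0, 1.0]] 293.98396817709136
px [279.4 341.8] cen [ 788.8 -174.4] rect [ 766.4 -172.7] [784.5 274.7] 86.4 area 169814
px [247.6 217.6] cen [ 606.6 -198.9] rect [ 606.1 -199.2] [43.9 50.8] 79.8 area 1758
px [233.4 134. ] cen [ 514.4 -205.3] rect [ 514.2 -205.4] [61.2 30.8] 9.9 area 1758
px [314.2 116.2] cen [ 501.4 -120.1] rect [ 501.4 -120.1] [43.3 43. ] 66.6 area 1774
px [529.7 129.1] cen [538.1 104.7] rect [541.2 107.6] [187.1  59.2] 10.6 area 2444
px [113.8  55.4] cen [ 431.9 -315.5] rect [ 433.5 -311.3] [52.7 50. ] 25.0 area 1990
px [303.8  21.5] cen [ 413.9 -127.3] rect [ 414.  -127.8] [27.1 33.9] 63.8 area 713
at top
px [279.4 341.8] cen [ 774.8 -173.6] rect [ 753.6 -172. ] [745.2 260.9] 86.4 area 153226
px [247.6 217.6] cen [ 601.8 -196.9] rect [ 601.3 -197.2] [41.7 48.3] 79.8 area 1586
px [233.4 134. ] cen [ 514.2 -203. ] rect [ 514. -203.] [58.2 29.3] 9.9 area 1586
px [314.2 116.2] cen [ 501.8 -122. ] rect [ 501.8 -122. ] [41.1 40.8] 66.6 area 1600
px [529.7 129.1] cen [536.7  91.5] rect [539.7  94.2] [177.8  56.2] 10.6 area 2205
px [113.8  55.4] cen [ 435.8 -307.7] rect [ 437.3 -303.6] [50.1 47.5] 25.0 area 1795
px [303.8  21.5] cen [ 418.7 -128.9] rect [ 418.8 -129.3] [25.7 32.2] 63.8 area 644
```

View pics/w1.png

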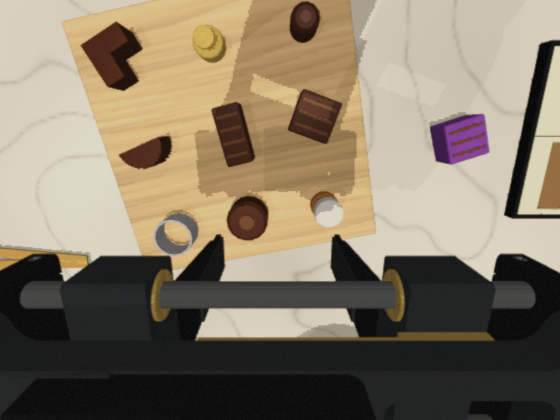

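The wrist view agrees with the top camera to about 4 mm, so I'm averaging the two. The large round is at (604,-198).

move_arm([
  [[1.15,-2,-3],[0,0,0],0.7],
  [[1.15,-2,-3],[0,0,0],0.7],
  [[0,0,-3],[0,0,0],0.7],
  [[0,0,-1],[0,0,0],0.7],
  [[0,0,0],[0,0,0],0.7],
  [[0,0,0],[0,0,0],0.7],
  [[0,0,0],[0,0,0],0.7],
])

```text
t: 2.85
eef_pos: [605.1, -197.4, 76.4]
tcp_rot: [-3.141, 0.002, 3.082]
ft_force: [0.4, 0.3, 0.3]
opening: 0.697
grip_force: 0.0
```

move_arm([
  [[0,0,-2],[0,0,0],0.7],
  [[0,0,-2],[0,0,0],0.7],
  [[0,0,-1.5],[0,0,0],0.7],
  [[0,0,-0.45],[0,0,0],0.7],
  [[0,0,0],[0,0,0],0.7],
  [[0,0,0],[0,0,0],0.4],
  [[0,0,0],[0,0,0],0.3],
  [[0,0,0],[0,0,0],0.3],
  [[0,0,0],[0,0,0],0.3],
  [[0,0,0],[0,0,0],0.3],
])

```text
t: 3.85
eef_pos: [604.8, -197.8, 15.8]
tcp_rot: [-3.141, 0.001, 3.081]
ft_force: [-0.7, -0.1, 5.0]
opening: 0.475
grip_force: 30.0
```

move_arm([
  [[0,0,3],[0,0,0],0.3],
  [[0,0,4],[0,0,0],0.3],
  [[0,0,4],[0,0,0],0.3],
  [[-0.7,3,0],[0,0,0],0.3],
  [[-0.7,3,0],[0,0,0],0.3],
  [[-0.9,4,0],[0,0,0],0.3],
  [[-0.9,4,0],[0,0,0],0.3],
  [[-0.9,4,0],[0,0,0],0.3],
  [[-0.9,4,0],[0,0,0],0.3],
  [[-0.9,4,0],[0,0,0],0.3],
])

```text
t: 4.85
eef_pos: [544.9, 63.7, 125.2]
tcp_rot: [3.142, -0.0, 3.081]
ft_force: [0.3, 0.1, -1.1]
opening: 0.472
grip_force: 30.0
```

move_arm([
  [[-0.9,4,0],[0,0,0],0.3],
  [[-0.9,4,0],[0,0,0],0.3],
  [[-0.9,4,0],[0,0,0],0.3],
  [[-0.9,4,0],[0,0,0],0.3],
  [[-0.9,3,0],[0,0,0],0.3],
  [[-0.5,1.5,0],[0,0,0],0.3],
  [[0,0,0],[0,0,0],0.3],
  [[0,0,0],[0,0,0],0.3],
  [[0,0,0],[0,0,0],0.3],
])

```text
t: 5.75
eef_pos: [495.9, 266.2, 125.1]
tcp_rot: [-3.141, -0.0, 3.08]
ft_force: [-0.0, -0.6, -1.9]
opening: 0.474
grip_force: 30.0
```

Run:
```python
from h import *
c=camera_info("wrist");im=read_camera("wrist");cv2.imwrite("pics/w2.png",im);print(state()["eef_pos"],state()["tcp_rot"])
hsv=cv2.cvtColor(im,cv2.COLOR_BGR2HSV);g=im.max(2)
blobs((hsv[...,1]>95)&(g>60)&(g<200),c,11,500)
```

```text
[495.98651311 266.16279513 125.16053304] [-3.14151771e+00 -3.52568966e-05  3.08006102e+00]
px [343.  337.1] cen [656.9 329.2] rect [652.8 286.2] [337.   10.7] 86.5 area 1859
px [277.3 269.4] cen [567.8 260.3] rect [566.8 260.6] [30.9 26.8] 86.5 area 674
px [ 61.8 249.5] cen [531.8  37.5] rect [537.9  30.4] [46.  68.3] 14.8 area 1914
px [546.  228.5] cen [539.8 536.7] rect [536.  532.9] [71.6 32.4] 10.7 area 1526
px [180.1 207.7] cen [494.4 167.3] rect [494.7 167.2] [42.1 41.5] 86.5 area 1355
px [267.5 201. ] cen [492.8 255. ] rect [493. 255.] [46.9 60.3] 7.9 area 2021
```

View pics/w2.png

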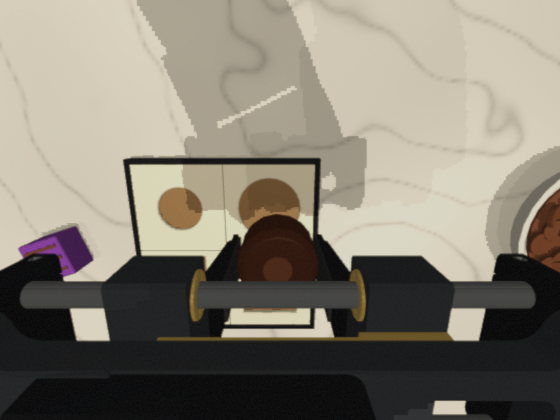

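The wrist view shows the piece held upright above the round recess. The small seat reads (494,167), with the same offset from the top camera as before. Lowering the piece into its seat.

move_arm([
  [[0.2,-1,-3],[0,0,0],0.3],
  [[0,0,-3],[0,0,0],0.3],
  [[0,0,-2.5],[0,0,0],0.3],
  [[0,0,-1.2],[0,0,0],0.3],
  [[0,0,0],[0,0,0],0.3],
  [[0,0,-0.7],[0,0,0],0.3],
  [[0,0,-0.4],[0,0,0],0.3],
  [[0,0,0],[0,0,0],0.3],
  [[0,0,0],[0,0,0],0.3],
])

```text
t: 6.7
eef_pos: [497.7, 257.4, 17.6]
tcp_rot: [3.141, 0.001, 3.082]
ft_force: [-0.0, 0.3, -0.6]
opening: 0.471
grip_force: 30.0
```

move_arm([
  [[0,-0.1,-0.13],[0,0,0],0.3],
  [[0,0,0],[0,0,0],0.3],
  [[0,0,0],[0,0,0],0.55],
  [[0,0,0],[0,0,0],0.65],
  [[0,0,0],[0,0,0],0.65],
  [[0,0,0],[0,0,0],0.65],
  [[0,0,2],[0,0,0],0.65],
  [[0,0,3],[0,0,0],0.65],
  [[0,0,3],[0,0,0],0.65],
  [[0,0,0],[0,0,0],0.65],
])

```text
t: 7.7
eef_pos: [499.0, 256.9, 99.2]
tcp_rot: [3.139, 0.005, 3.081]
ft_force: [0.4, 0.9, -1.4]
opening: 0.651
grip_force: 0.0
```

move_arm([
  [[0,-3,0],[0,0,-2],0.7],
  [[0,-4,0],[0,0,-2],0.7],
  [[0,-4,0],[0,0,-2],0.7],
  [[0,-4,0],[0,0,-2],0.7],
  [[0,-4,0],[0,0,-2],0.7],
  [[0,-4,0],[0,0,-2],0.7],
  [[0,-4,0],[0,0,-2],0.7],
  [[0,-4,0],[0,0,-2],0.7],
  [[0,-4,0],[0,0,-2],0.7],
  [[0.1,-2.7,0],[0,0,-2],0.7],
])

```text
t: 8.7
eef_pos: [498.1, -123.0, 95.3]
tcp_rot: [-3.142, -0.0, 2.73]
ft_force: [0.2, 0.6, 0.3]
opening: 0.702
grip_force: 0.0
```

move_arm([
  [[0,0,0],[0,0,0],0.7],
  [[0,0,0],[0,0,0],0.7],
  [[0,0,-2],[0,0,0],0.7],
  [[0,0,0],[0,0,0],0.7],
  [[0,0,0],[0,0,0],0.7],
])

```text
t: 9.2
eef_pos: [498.4, -119.7, 75.8]
tcp_rot: [3.142, -0.001, 2.734]
ft_force: [-0.2, -0.5, -0.7]
opening: 0.702
grip_force: 0.0
```

move_arm([
  [[0.1,0,-2],[0,0,0],0.7],
  [[0,0,-2],[0,0,0],0.7],
  [[0,0,-1.5],[0,0,0],0.7],
  [[0,0,-0.4],[0,0,0],0.7],
  [[0,0,0],[0,0,0],0.7],
  [[0,0,0],[0,0,0],0.4],
  [[0,0,0],[0,0,0],0.3],
  [[0,0,0],[0,0,0],0.3],
  [[0,0,0],[0,0,0],0.3],
  [[0,0,0],[0,0,0],0.3],
])

```text
t: 10.2
eef_pos: [499.7, -120.8, 17.3]
tcp_rot: [3.141, 0.001, 2.732]
ft_force: [-0.7, 1.1, 5.3]
opening: 0.437
grip_force: 30.0
```

move_arm([
  [[0,0,3],[0,0,0],0.3],
  [[0,0,4],[0,0,0],0.3],
  [[0,1,2],[0,0,0],0.3],
  [[0.7,3,0],[0,0,2],0.3],
  [[0.8,3.6,0],[0,0,2],0.3],
  [[0.9,3.6,0],[0,0,2],0.3],
  [[0.9,3.6,0],[0,0,2],0.3],
  [[0.9,3.6,0],[0,0,2],0.3],
  [[0.9,3.6,0],[0,0,2],0.3],
  [[0.9,3.6,0],[0,0,2],0.3],
])

```text
t: 11.2
eef_pos: [559.6, 136.8, 106.8]
tcp_rot: [-3.142, -0.0, 2.978]
ft_force: [0.2, -0.7, 0.2]
opening: 0.441
grip_force: 30.0
```

move_arm([
  [[0.9,3.6,0],[0,0,2],0.3],
  [[0.9,3.6,0],[0,0,2],0.3],
  [[0.9,3,0],[0,0,2],0.3],
  [[0,1.4,0],[0,0,0],0.3],
  [[0,0,0],[0,0,0],0.3],
  [[0,0,-3],[0,0,0],0.3],
  [[0,0,-3],[0,0,0],0.3],
  [[0,0,0],[0,0,0],0.3],
  [[0,0,0],[0,0,0],0.3],
])

```text
t: 12.1
eef_pos: [586.5, 250.2, 47.2]
tcp_rot: [-3.141, -0.001, 3.08]
ft_force: [-0.1, 0.4, -0.1]
opening: 0.441
grip_force: 30.0
```

move_arm([
  [[0,0.1,-1.5],[0,0,0],0.3],
  [[0,0,-1],[0,0,0],0.3],
  [[0,0,-0.45],[0,0,0],0.3],
  [[0,0,0],[0,0,0],0.3],
  [[0,0,0],[0,0,0],0.3],
  [[0,0,0],[0,0,0],0.55],
  [[0,0,0],[0,0,0],0.65],
  [[0,0,0],[0,0,0],0.65],
  [[0,0,0],[0,0,0],0.65],
  [[0,0,1],[0,0,0],0.65],
])

```text
t: 13.1
eef_pos: [585.9, 252.1, 26.6]
tcp_rot: [-3.141, -0.002, 3.081]
ft_force: [-1.0, -0.5, -0.1]
opening: 0.651
grip_force: 0.0
```

move_arm([
  [[0,0,4],[0,0,0],0.6],
  [[0,0,4],[0,0,0],0.6],
  [[-0.4,-3,0],[0,0,1],0.5],
  [[-0.7,-4,0],[0,0,1],0.5],
  [[-0.7,-4,0],[0,0,1],0.5],
  [[-0.7,-4,0],[0,0,1],0.5],
  [[-0.7,-4,0],[0,0,2],0.5],
  [[-0.7,-4,0],[0,0,2],0.5],
  [[-0.7,-4,0],[0,0,2],0.5],
  [[-0.7,-4,0],[0,0,2],0.5],
])

```text
t: 14.1
eef_pos: [533.2, -59.3, 108.2]
tcp_rot: [-3.141, 0.001, -2.991]
ft_force: [1.1, -0.3, 0.6]
opening: 0.498
grip_force: 0.0
```

move_arm([
  [[-0.7,-4,0],[0,0,2],0.5],
  [[-0.7,-4,0],[0,0,0],0.5],
  [[-0.7,-4,0],[0,0,0],0.5],
  [[-0.7,-2.5,0],[0,0,0],0.5],
  [[0,0,-3],[0,0,0],0.5],
  [[0,0,0],[0,0,0],0.5],
  [[0,0,0],[0,0,0],0.5],
])

```text
t: 14.8
eef_pos: [505.5, -202.4, 77.9]
tcp_rot: [3.141, -0.001, -2.957]
ft_force: [-0.2, 0.1, -0.2]
opening: 0.504
grip_force: 0.0
```

move_arm([
  [[0.7,-0.2,0],[0,0,0],0.5],
  [[0,0,-2],[0,0,0],0.5],
  [[0,0,-2],[0,0,0],0.5],
  [[0,0,-1.5],[0,0,0],0.5],
  [[0,0,-0.6],[0,0,0],0.5],
  [[0,0,0],[0,0,0],0.5],
  [[0,0,0],[0,0,0],0.2],
  [[0,0,0],[0,0,0],0.1],
  [[0,0,0],[0,0,0],0.1],
  [[0,0,0],[0,0,0],0.1],
])

```text
t: 15.8
eef_pos: [512.9, -204.8, 17.1]
tcp_rot: [-3.141, 0.001, -2.957]
ft_force: [-0.7, 1.5, 5.8]
opening: 0.293
grip_force: 30.0
```

move_arm([
  [[0,0,3],[0,0,0],0.1],
  [[0,0,4],[0,0,0],0.1],
  [[0,1,2],[0,0,0],0.1],
  [[0.5,3,0],[0,0,-1],0.1],
  [[0.7,3.6,0],[0,0,-2],0.1],
  [[0.7,3.6,0],[0,0,-2],0.1],
  [[0.7,3.6,0],[0,0,-2],0.1],
  [[0.7,3.6,0],[0,0,-2],0.1],
  [[0.7,3.6,0],[0,0,-2],0.1],
  [[0.7,3.6,0],[0,0,-2],0.1],
])

```text
t: 16.8
eef_pos: [559.6, 52.8, 106.5]
tcp_rot: [3.142, 0.0, 3.097]
ft_force: [0.6, -0.6, -0.9]
opening: 0.292
grip_force: 30.0
```

move_arm([
  [[0.7,3.6,0],[0,0,-1],0.1],
  [[0.7,3.6,0],[0,0,0],0.1],
  [[0.7,2.5,0],[0,0,0],0.1],
  [[0.1,1.4,0],[0,0,0],0.1],
  [[0,0,0],[0,0,0],0.1],
  [[0,0,-3],[0,0,0],0.1],
  [[0,0,-3],[0,0,0],0.1],
  [[0,0,0],[0,0,0],0.1],
  [[0,0,0],[0,0,0],0.1],
])

```text
t: 17.7
eef_pos: [581.5, 161.3, 46.7]
tcp_rot: [-3.141, -0.001, 3.08]
ft_force: [-0.3, 0.1, -0.3]
opening: 0.297
grip_force: 30.0
```

move_arm([
  [[0,0.1,-1.5],[0,0,0],0.1],
  [[0,0,-1],[0,0,0],0.1],
  [[0,0,-0.45],[0,0,0],0.1],
  [[0,0,0],[0,0,0],0.1],
  [[0,0,0],[0,0,0],0.1],
  [[0,0,0],[0,0,0],0.4],
  [[0,0,0],[0,0,0],0.5],
  [[0,0,0],[0,0,0],0.5],
  [[0,0,0],[0,0,0],0.5],
  [[0,0,1],[0,0,0],0.5],
])

```text
t: 18.7
eef_pos: [580.9, 163.2, 26.2]
tcp_rot: [-3.141, -0.002, 3.081]
ft_force: [-0.7, -1.1, 0.6]
opening: 0.5
grip_force: 0.0
```

move_arm([
  [[0,0,4],[0,0,0],0.5],
  [[0,0,4],[0,0,0],0.5],
  [[-1.5,-2.6,0],[0,0,0],0.5],
  [[-2,-3.4,0],[0,0,0],0.5],
  [[-2,-3.4,0],[0,0,0],0.5],
  [[-2,-3.4,0],[0,0,0],0.5],
  [[-2,-3.4,0],[0,0,0],0.5],
  [[-2,-3.4,0],[0,0,0],0.5],
  [[-2,-3.4,0],[0,0,0],0.5],
  [[-2,-3.4,0],[0,0,0],0.5],
])

```text
t: 19.7
eef_pos: [425.8, -101.9, 107.6]
tcp_rot: [-3.141, 0.001, 3.082]
ft_force: [1.0, -1.9, 0.5]
opening: 0.5
grip_force: 0.0
```

move_arm([
  [[-1.4,-2.5,0],[0,0,0],0.5],
  [[0,0,0],[0,0,0],0.5],
  [[0,0,-3],[0,0,0],0.5],
  [[0,0,0],[0,0,0],0.5],
  [[0,0,0],[0,0,0],0.5],
])

```text
t: 20.2
eef_pos: [412.7, -125.2, 77.2]
tcp_rot: [3.141, -0.001, 3.082]
ft_force: [-0.2, 0.3, -0.9]
opening: 0.497
grip_force: 0.0
```

move_arm([
  [[0,-0.2,0],[0,0,0],0.5],
  [[0,0,-2],[0,0,0],0.5],
  [[0,0,-2],[0,0,0],0.5],
  [[0,0,-1.5],[0,0,0],0.5],
  [[0,0,-0.5],[0,0,0],0.5],
  [[0,0,0],[0,0,0],0.5],
  [[0,0,0],[0,0,0],0.2],
  [[0,0,0],[0,0,0],0.1],
  [[0,0,0],[0,0,0],0.1],
  [[0,0,0],[0,0,0],0.1],
])

```text
t: 21.2
eef_pos: [412.8, -127.8, 17.4]
tcp_rot: [-3.141, 0.001, 3.082]
ft_force: [0.2, 1.2, 6.9]
opening: 0.285
grip_force: 30.0
```

move_arm([
  [[0,0,3],[0,0,0],0.1],
  [[0,0,4],[0,0,0],0.1],
  [[0,1,2],[0,0,0],0.1],
  [[1,3,0],[0,0,0],0.1],
  [[1,3.6,0],[0,0,0],0.1],
  [[1,3.6,0],[0,0,0],0.1],
  [[1,3.6,0],[0,0,0],0.1],
  [[1,3.6,0],[0,0,0],0.1],
  [[1,3.6,0],[0,0,0],0.1],
  [[1,3.6,0],[0,0,0],0.1],
])

```text
t: 22.2
eef_pos: [482.6, 129.9, 107.0]
tcp_rot: [3.142, 0.0, 3.082]
ft_force: [0.4, -0.1, 0.4]
opening: 0.29
grip_force: 30.0
```

move_arm([
  [[1,2.4,0],[0,0,0],0.1],
  [[0,1.5,0],[0,0,0],0.1],
  [[0,0,0],[0,0,0],0.1],
  [[0,0,-3],[0,0,0],0.1],
  [[0,0,-3],[0,0,0],0.1],
  [[0,0,0],[0,0,0],0.1],
  [[0,0,0],[0,0,0],0.1],
])

```text
t: 22.9
eef_pos: [492.3, 166.4, 47.2]
tcp_rot: [-3.141, -0.001, 3.08]
ft_force: [0.4, 0.8, 0.4]
opening: 0.289
grip_force: 30.0
```

move_arm([
  [[0,0.1,-1.5],[0,0,0],0.1],
  [[0,0,-1],[0,0,0],0.1],
  [[0,0,-0.45],[0,0,0],0.1],
  [[0,0,0],[0,0,0],0.1],
  [[0,0,0],[0,0,0],0.1],
  [[0,0,0],[0,0,0],0.4],
  [[0,0,0],[0,0,0],0.5],
  [[0,0,0],[0,0,0],0.5],
  [[0,0,0],[0,0,0],0.5],
  [[0,0,1],[0,0,0],0.5],
])

```text
t: 23.9
eef_pos: [492.0, 168.2, 26.9]
tcp_rot: [-3.141, -0.002, 3.081]
ft_force: [-0.1, 0.4, -0.2]
opening: 0.498
grip_force: 0.0
```

move_arm([
  [[0,0,4],[0,0,0],0.5],
  [[0,0,4],[0,0,0],0.5],
  [[0,-4,2],[0,0,0],0.5],
  [[0,-4,2],[0,0,0],0.5],
  [[-1,-4,2],[0,0,0],0.5],
  [[-1,-4,2],[0,0,0],0.5],
  [[-1,-4,0],[0,0,0],0.5],
  [[0,0,0],[0,0,0],0.5],
  [[0,0,0],[0,0,0],0.5],
])

```text
t: 24.8
eef_pos: [462.4, -32.3, 188.0]
tcp_rot: [3.141, 0.001, 3.079]
ft_force: [0.1, -0.3, -0.2]
opening: 0.5
grip_force: 0.0
```

Run:
```python
from h import *
c=camera_info("top");im=read_camera("top");s=read_camera("side");g=im.max(2)
print(state()["eef_pos"],state()["opening"])
m=np.zeros(g.shape,bool);m[179:271,125:219]=1
blobs((g<72)&m,c,24,40)
print("board");blobs(g<85,c,24,200,lambda u,v:400<u<475 and 200<v<320)
a=cv2.resize(im[165:285,110:230],(480,480),interpolation=cv2.INTER_CUBIC)
b=cv2.resize(s[110:200,215:325],(320,262),interpolation=cv2.INTER_CUBIC)
o=np.zeros((480,800,3),np.uint8);o[:,:480]=a;o[:262,480:]=b
cv2.imwrite("pics/end.png",o)
```

```text
[462.62225153 -31.04948084 187.55872869] 0.4971181304324326
px [192.1 248. ] cen [489.7 167. ] rect [489.7 167.2] [30.1 26.3] 89.2 area 611
px [145. 246.] cen [494.9 255.4] rect [494.8 255.4] [49.1 45.1] 89.2 area 1765
px [148.1 199.4] cen [583.4 251.1] rect [583.3 251. ] [46.6 46.6] 85.6 area 1953
px [194.8 201.4] cen [578.5 162.5] rect [578.3 162.6] [31.7 63.9] 87.0 area 1834
board
px [448.9 276.4] cen [ 429.6 -314. ] rect [ 430.7 -309.1] [42.8 49.4] 25.0 area 1513
px [437.1 226.1] cen [ 524.6 -296.9] rect [ 525.7 -296.5] [21.4 52.6] 19.5 area 837
```

View pics/end.png

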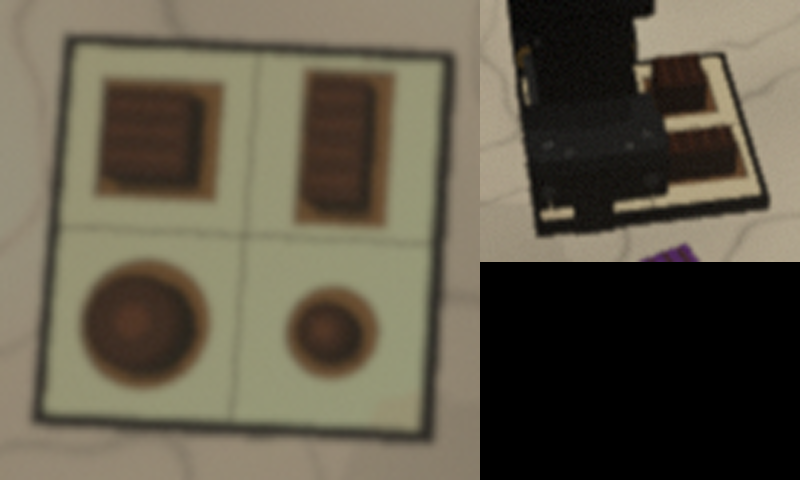

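All four whole chocolates stand upright in their own recesses, each within about 2 mm of the seat's centre (seats top-view: square (585,252), bar (580,163), round (496,257), small (491,168)). The broken pieces haven't moved and the arm is clear, so I'm handing the job in.

```bash
python3 -c "
from cell import env
print(env.job_done())"
```

```text
the job is handed in; nothing more can be done
None
```

I placed all four whole chocolates upright in their own recesses, about 2 mm or less from each centre by the final top view, left the broken ones in place, and handed the job in at about 25 s; no verdict was returned.

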